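# Sweep the plate scraps down the waste hole

### The job

Clear the dirty-dish table of plate scraps: with your fingers, sweep the bread heel, the lemon half and the chop bone across the steel and down the round waste hole into the tub. Push them along the table, do not pick them up, and leave the crockery, the teaspoon and the mustard jar where they are.

Things in the scene. Friction and masses are not known exactly. Their poses are not given: they have to be found in the camera images.
- waste_hole (a point): Centre of the mouth of the round waste hole, level with the steel (z = 0). The hole is 181 mm across, its edge flush with the table and ringed by a flat black rubber ring (181 to 212 mm across, no step); a round green scrap tub hangs under it, its floor 155 mm below the steel, its wall 105 mm from the axis. z is up; x and y are the waste table's own axes, as below.
- waste_table: Stainless dirty-dish table with the waste hole, fixed: its flat top is at z = 0, 600 mm along its own x (away from the robot) and 400 mm along its y. Origin on the top, at the hole's centre; the top runs from 260 mm before it to 340 mm beyond it in x and 200 mm either side in y. The last 20 mm at the far end is an upstand 35 mm high. It stands left or right of the plain table, long sides touching, tops flush.
- plain_table: The same table without a hole, fixed, its top at z = 0 and flush with the waste table beside it. Origin on the top, 260 mm from the near end and 340 mm from the far end, 200 mm from either side; axes parallel to the waste table's, origins 400 mm apart along y. Outer sides and near ends of both tables are open edges.
- bread_heel: Scrap: brown heel of bread with a pale top, a stiff block 58 x 44 x 20 mm (x, y, z), about 30 g, lying flat on the plain table. Origin at its middle, 10 mm above the steel.
- lemon_half: Scrap: squeezed yellow half lemon, cut face down, a dome 57 mm across and 28 mm high, about 50 g. Origin on its axis at mid-height, 14 mm above the steel.
- chop_bone: Scrap: pale chop bone with brown meat on it, 84 mm long, about 35 g, lying flat, at most 20 mm high. Its knuckle is a 30 x 34 x 20 mm block centred at x = -24, y = 2 mm; from it a rib 14 mm thick runs to x = +45 mm. Origin between them, 10 mm above the steel when flat; the centre of mass lies about 12 mm from it, towards the knuckle (-x).
- tea_bowl: Leave alone: white ceramic tea bowl, 84 mm across the rim, 67 mm across the foot, 55 mm high, standing upright among the scraps. Origin under its middle, on the steel.
- saucers: Leave alone: stack of four white saucers, 140 mm across, 36 mm high, towards the far end of the plain table. Origin under its middle.
- soup_bowl: Leave alone: blue soup bowl, 130 mm across, 55 mm high, at the near end of the waste table. Origin under its middle.
- teaspoon: Leave alone: teaspoon with a blue handle, lying flat at the near end of the waste table, 138 mm long along its x (handle end at -68, bowl end at +70 mm), 34 mm wide at the bowl, up to 8 mm high. Origin on the steel.
- mug: Leave alone: low white coffee mug, 74 mm across, 66 mm high, with a handle on its +y side reaching 74 mm from the axis, at the far end of the waste table. Origin under its middle.
- mustard_jar: Leave alone: closed jar of mustard, dark yellow with a red lid, 62 mm across, 68 mm high, at the far end of the waste table. Origin under its middle.

How it is judged (in metres and radians):
At the end, for the whole second after the job is handed in: The bread heel, lemon half and chop bone lie in the green tub under the waste hole (more than 60 mm below the steel, within 110 mm of the hole's axis); tea bowl, saucers, soup bowl, mug and mustard jar stand upright (within 0.2 rad) and, like the teaspoon, within 30 mm of where they were (z of each of bread_heel, lemon_half, chop_bone in the frame of waste_hole below -0.06 m and horizontal distance between each of bread_heel, lemon_half, chop_bone and waste_hole below 0.11 m and distance of each of tea_bowl, saucers, soup_bowl, mug, mustard_jar, teaspoon from where it was at the start of the episode below 0.03 m and angle between each of tea_bowl, saucers, soup_bowl, mug, mustard_jar's own z axis and vertical below 0.2 rad); the robot touches nothing.
It fails at once if a scrap is lifted off the table (its middle more than 35 mm above the steel) (z of any of bread_heel, lemon_half, chop_bone in the frame of waste_hole above 0.035 m).
It fails at once if crockery or the mustard jar is shifted by more than 30 mm (distance of any of tea_bowl, saucers, soup_bowl, mug, mustard_jar from where it was at the start of the episode above 0.03 m).
It fails at once if crockery or the mustard jar is tipped (more than 0.35 rad) (angle between any of tea_bowl, saucers, soup_bowl, mug, mustard_jar's own z axis and vertical above 0.35 rad).
It fails at once if the teaspoon is shifted by more than 30 mm (distance of teaspoon from where it was at the start of the episode above 0.03 m).
It also fails if it takes over 72 s, if anything falls off the work surface, if the arm or the gripper's body presses on something with over 40 N, if the wrist force passes 120 N, or if a joint passes its speed limit or range.

### The arm

A 6-joint arm with a two-finger parallel gripper is mounted at the origin on the work surface. World frame = base frame: x ahead of the robot, y to its left, z up, the work surface at z = 0. Lengths are in m, angles in degrees, forces in N, time in s.
With the tool pointing down it reaches from about 0.25 to 0.725 m from the base axis. Payload 9.7 kg.
Tool frame: the origin (TCP) lies at the very end of the fingers, on their centre line; the grasp point (between the pads) lies 19 mm behind it; y points along the fingers, x is the direction in which the jaws open and shut, and the axes are right-handed (so a half turn about y gives the same grasp; the last joint's range is limited). The gripper opens to 85 mm and grips with 20 to 120 N. Pads are 22 mm wide; open, the fingers measure 114 mm over their backs; the gripper's body (76 mm by 85 mm) begins 54 mm behind the grasp point. The pads swing forward as they close: fully open they stand 13 mm farther back than shut.
Start: joints at [67.265, 4.979, 10.078, 95.1, 0, 90], TCP at [0.213, 0.507, 0.231] pointing down, gripper open.
Joint ranges: [-179.16, 179.16], [-48.56, 103.87], [-65.8, 70.77], [-126.05, 130.52], [-82.76, 87.17], [-180, 180]. Speed limits (degrees/s): [127.2, 127.2, 147.25, 180, 180, 180].

### API

Orientations are given as [roll, pitch, yaw] about the fixed x, y, z axes, in that order (R = Rz(yaw) Ry(pitch) Rx(roll)).
In Python, from workcell import bot gives the robot as it stands.
- The arm moves only by the shell command python3 -m jog 'ROWS' [FORCE]. ROWS is JSON, a list of rows, each a list of 7 numbers: the closure, from 0 (fully open) to 1 (shut), then the shift along the world's x, y, z in units of 25 mm (1.0 is 25 mm), then the turn, a rotation vector about the world's x, y, z in units of 5 degrees (1.0 is 5 degrees). A call has 1 to 5 rows; each row is the pose to reach, as a shift and turn from the pose commanded when the call began; what a row does not reach only later rows make up. A row lasts 1/10 s, in which the tool goes at most 50 mm and 8.59 degrees, less where a joint would pass 70% of its speed; a pose out of reach is approached as far as the arm can. A call with a gripper value outside its range is refused whole. The fingers move at their own pace and stop on an object; FORCE is the grip in N (left out, the last holds). Time passes only in rows, so rows that repeat a pose let the fingers close. It gives the time, the measured TCP pose, the force and the opening at its end, in the units of the state.
- bot.get_obs(): the state, without advancing time (a new reading comes with each control period).
- bot.camera(name): name is "scene" or "top" or "wrist"; returns (picture, depth): 420x560x3 uint8, red, green, blue; 420x560 float32, m along the optical axis (not along the pixel's ray), 0 where there is no reading.
- bot.camera_model(name): a dict with "fx", "fy", "cx", "cy" (pixels), "rvec" (rotation vector, rad) and "tvec" (3), from world to camera coordinates, as OpenCV has them; the wrist camera has in their place "tool_from_camera" (4x4, takes a point from camera to tool coordinates, whose origin is the TCP and whose axes are the tool frame's). Camera axes: x right, y down, z forward; pixel columns grow to the right and rows downward; lengths in m; the calibration is good to about 2 mm. A picture is of the moment at which its call begins: read the wrist's pose just before it. camera_model takes no time and is no camera call.
- bot.job_done(): hands the job in, once; it reports no verdict.
Trained networks look in the newest picture that a camera, given by its name, has taken for a name from the list of things; names that differ only in an ending like _2 or _b are one class to them, and where a whole thing is asked for, a point or a joint stands for the part that bears it (a point fixed in the world has none). Each returns a list of dicts, best first, with "conf" (0 to 1); they miss things now and then, are a little off and sometimes report something else, mostly with a low value. They report only what shows in the picture. A call takes as long as a camera call.
- bot.regions_of(camera, label): "pixels" (420x560 bool, what is visible of it) and "point" ([row, column] in pixels, amid what is visible of it).
The state is a dict: "time": time; "q": joint angles; "qd": joint speeds; "joint_efforts": joint torques, N m; "ee_pos": TCP position; "tcp_rot": TCP orientation; "wrist_force": force on the tool from outside, world axes, zero at the start; "torque": the same for the moment, N m; "opening": finger opening in m.
Only numpy, scipy, OpenCV 4.12 (cv2) and the standard library are available. Lean on these libraries where they do the work, as an engineer would, in place of code of your own. Each camera call takes 0.05 s, during which the arm holds its last target. There are 200 camera calls.

## Working session

There is one attempt and no reset: what is moved stays moved. The work goes in short steps, Python scripts to look and compute and a shell command to move; the robot and the scene stay as the last step left them, time stands still between calls to the robot, and variables do not carry over. Pictures are saved under pics/ and viewed, about 8 in all and at most 12, crops included, and the job is handed in when it is done.

```bash
mkdir -p pics
cat > h.py <<'E'
import numpy as np, cv2
from workcell import bot
def model(c):
    m=bot.camera_model(c); R,_=cv2.Rodrigues(np.array(m["rvec"],float)); return m,R,np.array(m["tvec"],float).ravel()
def world(c,depth,mask):
    m,R,t=model(c); r,cc=np.nonzero(mask&(depth>0)); z=depth[r,cc]
    P=np.c_[(cc-m["cx"])/m["fx"]*z,(r-m["cy"])/m["fy"]*z,z]
    return (P-t)@R
N="bread_heel lemon_half chop_bone tea_bowl saucers soup_bowl teaspoon mug mustard_jar".split()
def locate(c,names=N):
    p,d=bot.camera(c)
    for n in names:
        for g in bot.regions_of(c,n)[:2]:
            W=world(c,d,g["pixels"])
            if len(W)<5: continue
            lo,hi=np.percentile(W,2,0),np.percentile(W,98,0)
            rect=cv2.minAreaRect((W[:,:2]*1000).astype(np.float32))
            print(c,n,round(g["conf"],2),"pt",g["point"],"mid",np.round((lo+hi)/2,3),"lo",lo.round(3),"hi",hi.round(3),"rect",np.round(np.r_[rect[0],rect[1],rect[2]],0))
    return p,d
E
python3 - <<'E'
from h import *
p,d=locate("top"); cv2.imwrite("pics/top1.png",p[:,:,::-1])
p,d=bot.camera("scene"); cv2.imwrite("pics/sc1.png",p[:,:,::-1])
print(bot.get_obs())
p,d=bot.camera("top")
for g in bot.regions_of("top","waste_table")[:2]+bot.regions_of("top","plain_table")[:1]:
    W=world("top",d,g["pixels"]); W=W[abs(W[:,2])<.01]; print(g["conf"],cv2.minAreaRect((W[:,:2]*1000).astype(np.float32)))
# hole: depth below table
W=world("top",d,d>0); H=W[(W[:,2]<-.03)]; print(len(H),H.min(0),H.max(0),np.median(H,0))
E
```

```text
top bread_heel 0.8 pt [247.9, 407.6] mid [ 0.452 -0.25   0.013] lo [ 0.423 -0.274  0.001] hi [ 0.481 -0.226  0.025] rect [ 453. -255.   61.   51.   20.]
top bread_heel 0.42 pt [209.8, 185.7] mid [ 0.606  0.219 -0.06 ] lo [ 0.308  0.025 -0.155] hi [0.904 0.413 0.036] rect [765. 352. 978. 724.   3.]
top lemon_half 0.86 pt [246.3, 326.0] mid [ 0.476 -0.078  0.02 ] lo [ 0.452 -0.102  0.01 ] hi [ 0.5   -0.054  0.031] rect [477. -78.  53.  53.  12.]
top tea_bowl 0.59 pt [181.9, 402.7] mid [ 0.596 -0.26   0.03 ] lo [ 0.559 -0.299  0.003] hi [ 0.633 -0.222  0.058] rect [ 594. -269.  101.   82.   77.]
top saucers 0.77 pt [124.8, 365.7] mid [ 0.741 -0.204  0.03 ] lo [ 0.677 -0.267  0.021] hi [ 0.805 -0.141  0.039] rect [ 742. -204.  135.  139.   58.]
top soup_bowl 0.57 pt [297.4, 233.1] mid [0.394 0.132 0.031] lo [0.337 0.074 0.005] hi [0.451 0.19  0.058] rect [394. 131. 127. 128.  43.]
top soup_bowl 0.56 pt [212.7, 183.7] mid [ 0.606  0.219 -0.06 ] lo [ 0.308  0.026 -0.155] hi [0.904 0.412 0.036] rect [ 764.  250. 1016.  534.   12.]
top teaspoon 0.82 pt [314.2, 146.0] mid [0.412 0.323 0.007] 
[... 770 characters left out ...]
5.19738328e+01,  4.64618146e+01,  1.53654299e-03,
       -7.32417220e-05,  6.68212749e-06]), 'ee_pos': array([0.21255966, 0.50726733, 0.23126877]), 'tcp_rot': array([-8.99999446e+01,  1.21928424e-03,  6.72629991e+01]), 'wrist_force': array([-0.38696162,  0.20572813,  0.00407977]), 'torque': array([ 0.00892854, -0.00185216, -0.00205323]), 'opening': 0.08539142959612908}
0.61 ((598.7044677734375, 218.58230590820312), (402.0683898925781, 602.8338623046875), 87.5875473022461)
0.8 ((581.411376953125, -180.8375244140625), (402.7010803222656, 602.8993530273438), 87.57434844970703)
55395 [-0.11029115 -1.28894594 -0.76490042] [ 1.39126202  1.12573684 -0.03000599] [ 0.5397108   0.03183196 -0.56759364]
```

View pics/top1.png

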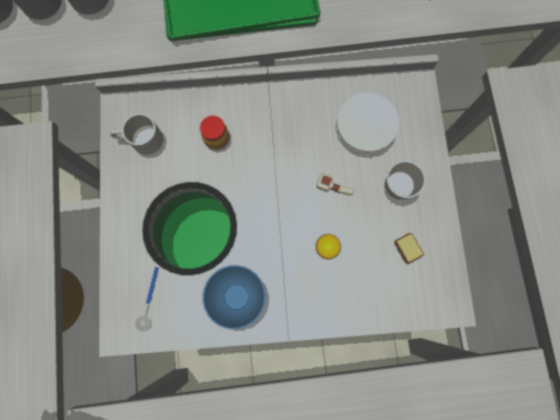

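View pics/sc1.png

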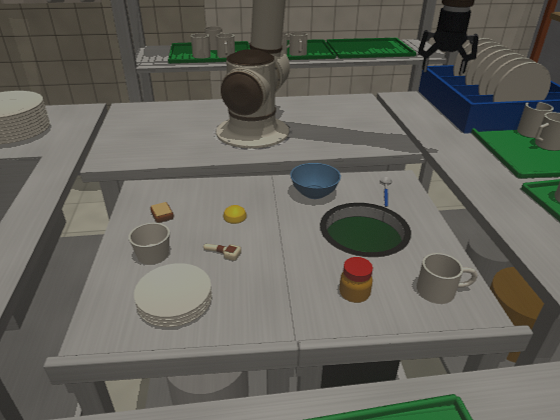

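The top view (pixels as column, row) shows the hole at (190,228), lemon at (328,246), bread at (409,248), and bone at (335,185) with its knuckle towards the hole and its rib towards the tea bowl. The detector missed the bone, so I'll measure it and the hole rim by height.

Run:
```python
from h import *
p,d=bot.camera("top"); m,R,t=model("top")
W=world("top",d,np.ones_like(d,bool)); rr,cc=np.nonzero(d>0)
I=np.zeros(d.shape+(3,)); I[rr,cc]=W
box=lambda x0,x1,y0,y1:(rr>0)&(W[:,0]>x0)&(W[:,0]<x1)&(W[:,1]>y0)&(W[:,1]<y1)
s=box(.4,.7,-.05,.08); print("table z",np.median(W[s,2]),W[s,2].std())
for n,b in dict(bone=(.56,.66,-.17,-.05),lemon=(.44,.52,-.12,-.04),bread=(.41,.5,-.3,-.21)).items():
    s=box(*b)&(W[:,2]>np.median(W[:,2][box(.4,.7,-.05,.08)])+.005); q=W[s]
    print(n,s.sum(),q.min(0).round(3),q.max(0).round(3),cv2.minAreaRect((q[:,:2]*1000).astype(np.float32)))
    if n=="bone":
        c=q[:,:2].mean(0);_,_,v=np.linalg.svd(q[:,:2]-c);a=v[0]*np.sign(-v[0,1]);u=(q[:,:2]-c)@a;w=(q[:,:2]-c)@[-a[1],a[0]]
        print(c,a)
        for k in np.arange(-50,50,8):
            z=(u*1000>=k)&(u*1000<k+8)
            if z.any(): print(k,z.sum(),(w[z].min()*1000).round(),(w[z].max()*1000).round(),q[z,2].max().round(3))
s=box(.43,.69,.09,.35)&(W[:,2]<-.02)
q=W[s];# ray-project hole pixels to z=0
K=np.c_[(cc[s]-m["cx"])/m["fx"],(rr[s]-m["cy"])/m["fy"],np.ones(s.sum())]@R; C=-R.T@t
G=C+K*(-C[2]/K[:,2])[:,None]; print("hole",cv2.minEnclosingCircle((G[:,:2]*1000).astype(np.float32)),C)
x0,y0=300,130
cv2.imwrite("pics/bone.png",cv2.resize(p[150:290,300:440,::-1],None,fx=4,fy=4,interpolation=cv2.INTER_CUBIC))
```

```text
table z 0.0017031253744049317 0.047056510644434016
bone 350 [ 0.561 -0.161  0.007] [ 0.639 -0.072  0.025] ((605.8326416015625, -122.61133575439453), (102.16584014892578, 56.82973861694336), 69.2339096069336)
[ 0.61113369 -0.10596354] [-0.46373676 -0.88597304]
-34 44 -14.0 16.0 0.024
-26 55 -15.0 19.0 0.025
-18 54 -15.0 19.0 0.025
-10 46 -14.0 17.0 0.025
-2 24 -7.0 8.0 0.021
6 25 -8.0 8.0 0.02
14 23 -7.0 7.0 0.02
22 23 -7.0 8.0 0.019
30 23 -5.0 8.0 0.02
38 23 -5.0 35.0 0.021
46 9 -21.0 7.0 0.016
lemon 520 [ 0.449 -0.107  0.007] [ 0.505 -0.051  0.032] ((477.08935546875, -79.03521728515625), (54.982582092285156, 54.70376968383789), 83.06224060058594)
bread 562 [ 0.417 -0.295  0.007] [ 0.498 -0.224  0.027] ((462.4237060546875, -253.8616943359375), (61.84042739868164, 87.28823852539062), 74.79429626464844)
hole ((554.443115234375, 217.19004821777344), 88.5933837890625) [0.37479924 0.0309208  0.96331524]
```

View pics/bone.png

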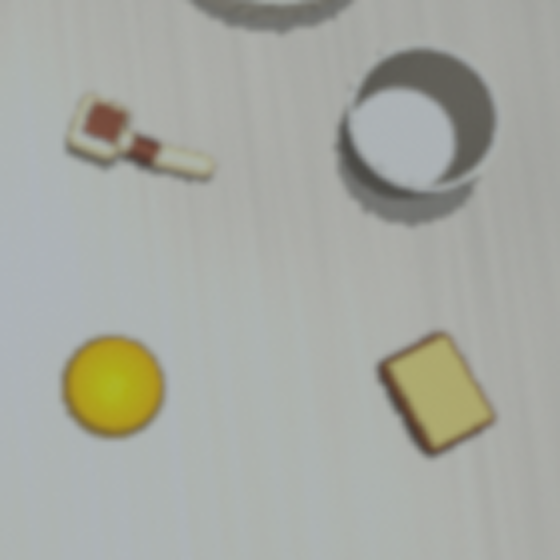

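```bash
python3 -m jog '[[0.65,3.3,-8.6,0,0,0,-5.5],[0.65,3.3,-8.6,0,0,0,-5.5],[0.65,3.3,-8.6,0,0,0,-5.5],[0.65,3.3,-8.6,0,0,0,-5.5],[0.65,3.3,-8.6,0,0,0,-5.5]]'
python3 -m jog '[[0.65,3.3,-8.6,0,0,0,-5.5],[0.65,3.3,-8.6,0,0,0,-5.5],[0.65,3.3,-8.6,0,0,0,-5.5],[0.65,3.3,-8.6,0,0,0,-5.5],[0.65,3.3,-8.6,0,0,0,-5.5]]'
python3 -m jog '[[0.65,3.3,-8.6,0,0,0,-5.5],[0.65,3.3,-8.6,0,0,0,-5.5],[0.65,3.3,-8.6,0,0,0,-5.5],[0.65,3.3,-8.6,0,0,0,-5.5],[0.65,3.3,-8.6,0,0,0,-5.5]]'
```

```text
time: 1.25
ee_pos: [0.2955, 0.2897, 0.2317]
tcp_rot: [-90.0, -0.0, 39.6]
wrist_force: [0.7, 0.6, 0.3]
opening: 0.0295
time: 1.75
ee_pos: [0.378, 0.0745, 0.2316]
tcp_rot: [-90.0, -0.1, 12.1]
wrist_force: [0.6, 0.6, 0.4]
opening: 0.0301
time: 2.25
ee_pos: [0.4605, -0.1409, 0.231]
tcp_rot: [-90.0, -0.0, -15.4]
wrist_force: [0.7, 0.7, -0.4]
opening: 0.0299
```

```bash
python3 -m jog '[[0.65,0,0,-2,0,0,0],[0.65,0,0,-4,0,0,0],[0.65,0,0,-6,0,0,0],[0.65,0,0,-8,0,0,0],[0.65,0,0,-8.6,0,0,0]]'
python3 -m jog '[[0.65,0,0,-0.1,0,0,0],[0.65,0,0,-0.2,0,0,0],[0.65,0,0,-0.36,0,0,0],[0.65,0,0,-0.36,0,0,0]]'
python3 - <<'E'
from h import *
p,d=bot.camera("scene"); cv2.imwrite("pics/sc2.png",cv2.resize(p[150:290,130:320,::-1],None,fx=4,fy=4))
E
```

```text
time: 2.75
ee_pos: [0.4569, -0.1369, 0.011]
tcp_rot: [-90.0, 0.4, -15.2]
wrist_force: [-0.5, 0.2, 0.6]
opening: 0.0298
time: 3.15
ee_pos: [0.4608, -0.1379, 0.0082]
tcp_rot: [-90.0, -0.1, -15.2]
wrist_force: [-1.2, 0.6, -0.6]
opening: 0.0297
```

View pics/sc2.png

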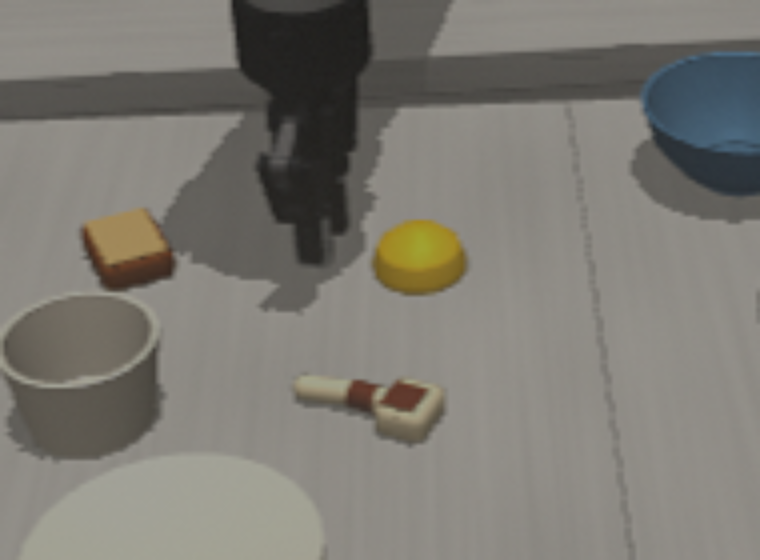

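```bash
python3 -m jog '[[0.65,0.2,0.7,-0.05,0,0,0],[0.65,0.4,1.5,-0.05,0,0,0],[0.65,0.6,2.3,-0.05,0,0,0],[0.65,0.85,3.1,-0.05,0,0,0],[0.65,1.1,4,-0.05,0,0,0]]'
python3 -m jog '[[0.65,0.2,0.8,0,0,0,0],[0.65,0.4,1.6,0,0,0,0],[0.65,0.6,2.4,0,0,0,0],[0.65,0.85,3.2,0,0,0,0],[0.65,1.1,4,0,0,0,0]]'
python3 - <<'E'
from h import *
locate("top",["lemon_half"]); locate("scene",["lemon_half"])
E
```

```text
time: 3.7
ee_pos: [0.4883, -0.0372, 0.0069]
tcp_rot: [-90.0, -0.1, -15.3]
wrist_force: [0.7, -0.5, 0.8]
opening: 0.0297
time: 4.2
ee_pos: [0.5157, 0.0632, 0.0069]
tcp_rot: [-90.0, -0.1, -15.2]
wrist_force: [-0.2, -0.4, -0.3]
opening: 0.0302
scene lemon_half 0.56 pt [218.1, 313.8] mid [0.534 0.1   0.016] lo [0.513 0.075 0.003] hi [0.554 0.124 0.029] rect [517. 106.  53.  81.  64.]
```

```bash
python3 -m jog '[[0.65,0.2,0.8,0,0,0,0],[0.65,0.4,1.6,0,0,0,0],[0.65,0.6,2.4,0,0,0,0],[0.65,0.85,3.2,0,0,0,0],[0.65,1.1,4,0,0,0,0]]'
python3 -m jog '[[0.65,0,0,1,0,0,0],[0.65,0,0,3,0,0,0],[0.65,0,0,5,0,0,0]]'
python3 - <<'E'
from h import *
locate("top",["lemon_half","chop_bone","bread_heel"]); locate("scene",["lemon_half","chop_bone"])
E
```

```text
time: 4.9
ee_pos: [0.5429, 0.162, 0.0064]
tcp_rot: [-90.0, -0.0, -15.3]
wrist_force: [0.1, 0.4, -0.3]
opening: 0.0295
time: 5.2
ee_pos: [0.5418, 0.1612, 0.1321]
tcp_rot: [-90.1, 0.1, -15.3]
wrist_force: [2.0, -0.1, -0.4]
opening: 0.0303
top lemon_half 0.6 pt [285.1, 256.1] mid [0.41  0.086 0.04 ] lo [0.375 0.071 0.022] hi [0.446 0.102 0.059] rect [412.  83.  83.  20.  19.]
top chop_bone 0.76 pt [187.6, 328.1] mid [ 0.612 -0.112  0.014] lo [ 0.59  -0.147  0.003] hi [ 0.634 -0.076  0.026] rect [ 607. -113.   81.   32.   59.]
top bread_heel 0.73 pt [250.3, 406.0] mid [ 0.452 -0.25   0.016] lo [ 0.423 -0.274  0.007] hi [ 0.481 -0.226  0.025] rect [ 453. -254.   59.   50.   19.]
scene chop_bone 0.8 pt [249.6, 226.7] mid [ 0.615 -0.114  0.012] lo [ 0.588 -0.15   0.001] hi [ 0.642 -0.078  0.023] rect [ 607. -110.   81.   39.   51.]
```

```bash
python3 -m jog '[[0.65,0.4,-1.9,0,0,0,-0.5],[0.65,0.8,-3.8,0,0,0,-1],[0.65,1.2,-5.6,0,0,0,-1.5],[0.65,1.6,-7.5,0,0,0,-2],[0.65,2,-9.4,0,0,0,-2.45]]'
python3 -m jog '[[0.65,0.45,-1.9,-1,0,0,0],[0.65,0.45,-1.9,-2.5,0,0,0],[0.65,0.45,-1.9,-3.6,0,0,0],[0.65,0.45,-1.9,-3.6,0,0,0]]'
python3 - <<'E'
from h import *
o=bot.get_obs(); print(o["ee_pos"])
p,d=bot.camera("wrist"); M=np.array(bot.camera_model("wrist")["tool_from_camera"]); print(M.round(3))
q,_=bot.camera("scene"); q=cv2.resize(q[180:300,160:320],(560,420))
cv2.imwrite("pics/w3.png",cv2.resize(np.vstack([p,q])[:,:,::-1],(400,600)))
locate("scene",["lemon_half"]); locate("top",["lemon_half"])
E
```

```text
time: 6.05
ee_pos: [0.5919, -0.0747, 0.1296]
tcp_rot: [-90.0, 0.1, -27.6]
wrist_force: [0.9, -0.2, -0.3]
opening: 0.0299
time: 6.45
ee_pos: [0.6002, -0.1204, 0.0351]
tcp_rot: [-90.2, 0.5, -27.6]
wrist_force: [-0.2, 0.4, 0.5]
opening: 0.0302
[ 0.60018241 -0.12035689  0.03508376]
[[ 1.     0.    -0.001  0.   ]
 [ 0.001 -0.325  0.946 -0.142]
 [-0.    -0.946 -0.325  0.083]
 [ 0.     0.     0.     1.   ]]
scene lemon_half 0.72 pt [212.3, 159.1] mid [ 0.458 -0.253  0.012] lo [ 0.43  -0.277  0.001] hi [ 0.485 -0.228  0.023] rect [ 454. -250.   60.   49.   20.]
top lemon_half 0.86 pt [230.5, 170.0] mid [ 0.585  0.289 -0.136] lo [ 0.56   0.265 -0.149] hi [ 0.61   0.313 -0.123] rect [587. 291.  59.  52.  39.]
```

View pics/w3.png

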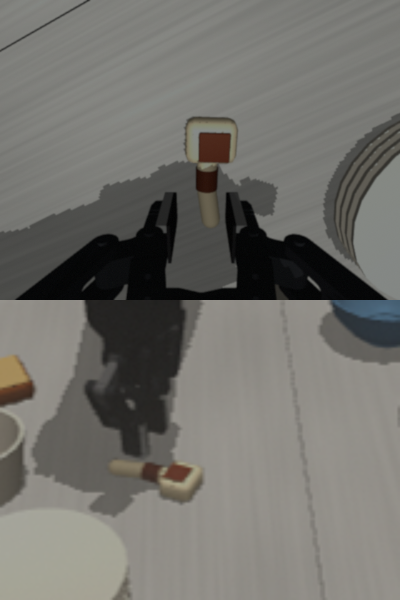

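The lemon is in the tub (top view puts it at z about -0.136). The fingers straddle the rib, which sits near column 207 against finger centre 201. Next I'll lower.

```bash
python3 -m jog '[[0.65,0,0,-0.3,0,0,0],[0.65,0,0,-0.7,0,0,0],[0.65,0,0,-1.1,0,0,0],[0.65,0,0,-1.1,0,0,0]]'
python3 - <<'E'
from h import *
p,d=bot.camera("wrist"); cv2.imwrite("pics/w4.png",p[100:400,130:430,::-1])
E
```

```text
time: 7.15
ee_pos: [0.6026, -0.1199, 0.0112]
tcp_rot: [-90.1, 0.2, -27.5]
wrist_force: [-0.1, -0.1, -0.2]
opening: 0.0297
```

View pics/w4.png

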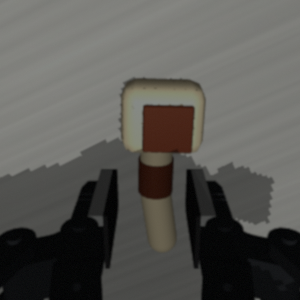

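```bash
python3 -m jog '[[0.72,0,0,-0.1,0,0,0],[0.79,0,0,-0.18,0,0,0],[0.79,0,0,-0.18,0,0,0],[0.79,0,0,-0.18,0,0,0]]' 20
python3 -m jog '[[0.79,0.2,0.6,0,0,0,0.5],[0.79,0.4,1.3,0,0,0,1.3],[0.79,0.45,2.1,0,0,0,2.2],[0.79,0.4,3,0,0,0,3.1],[0.79,0.3,4,0,0,0,4]]'
python3 - <<'E'
from h import *
p,d=bot.camera("wrist"); cv2.imwrite("pics/w5.png",p[100:400,130:430,::-1])
E
```

```text
time: 7.6
ee_pos: [0.6039, -0.1203, 0.0092]
tcp_rot: [-90.0, -0.0, -27.5]
wrist_force: [0.5, 0.2, -0.6]
opening: 0.0178
time: 8.1
ee_pos: [0.6117, -0.0188, 0.0093]
tcp_rot: [-90.0, -0.0, -7.2]
wrist_force: [0.7, -0.5, 0.7]
opening: 0.0177
```

View pics/w5.png

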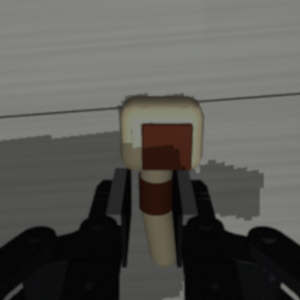

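```bash
python3 -m jog '[[0.79,0,0.8,-0.08,0,0,0.8],[0.79,0,1.6,-0.08,0,0,1.6],[0.79,-0.1,2.4,-0.08,0,0,2.3],[0.79,-0.25,3.2,-0.08,0,0,2.9],[0.79,-0.4,4,-0.08,0,0,3.5]]'
python3 -m jog '[[0.79,-0.2,0.8,0,0,0,0],[0.79,-0.4,1.6,0,0,0,0],[0.79,-0.6,2.4,0,0,0,0],[0.79,-0.8,3.2,0,0,0,0],[0.79,-1.1,4,0,0,0,0]]'
python3 - <<'E'
from h import *
p,d=bot.camera("wrist"); cv2.imwrite("pics/w6.png",p[:,:,::-1])
locate("top",["chop_bone"]);locate("scene",["chop_bone"])
E
```

```text
time: 8.65
ee_pos: [0.6013, 0.0813, 0.0072]
tcp_rot: [-90.0, -0.0, 10.2]
wrist_force: [0.7, -0.3, -1.1]
opening: 0.0177
time: 9.15
ee_pos: [0.5737, 0.1814, 0.0072]
tcp_rot: [-90.0, -0.0, 10.1]
wrist_force: [0.1, 0.4, -0.4]
opening: 0.0181
```

View pics/w6.png

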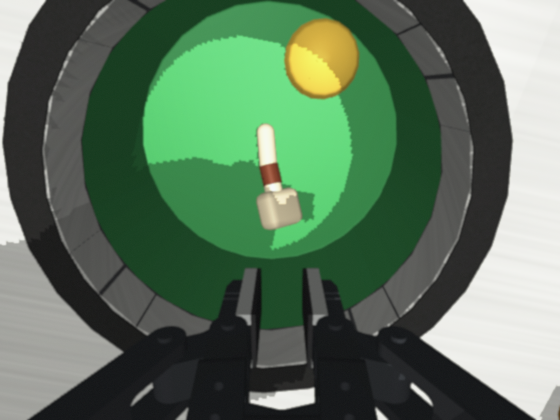

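Both the lemon and the bone lie in the tub. Next is the bread.

```bash
python3 -m jog '[[0.7,0,0,1.5,0,0,0],[0.6,0,0,3,0,0,0],[0.6,-0.3,-1.5,4.5,0,0,0],[0.6,-0.6,-3.2,4.5,0,0,0],[0.6,-1,-5,4.5,0,0,0]]'
python3 -m jog '[[0.6,-0.4,-1.8,0,0,0,0.5],[0.6,-0.8,-3.6,0,0,0,1],[0.6,-1.2,-5.4,0,0,0,1.5],[0.6,-1.5,-7.2,0,0,0,2],[0.6,-1.9,-9,0,0,0,2.4]]'
python3 -m jog '[[0.6,-0.4,-1.7,0,0,0,0],[0.6,-0.8,-3.4,0,0,0,0],[0.6,-1.2,-5.2,0,0,0,0],[0.6,-1.2,-5.2,-1.5,0,0,0],[0.6,-1.2,-5.2,-3.2,0,0,0]]'
python3 -m jog '[[0.6,0,0,-0.5,0,0,0],[0.6,0,0,-0.9,0,0,0],[0.6,0,0,-1.2,0,0,0],[0.6,0,0,-1.2,0,0,0]]'
python3 - <<'E'
from h import *
p,d=bot.camera("wrist"); cv2.imwrite("pics/w7.png",p[:,:,::-1])
E
```

```text
time: 9.9
ee_pos: [0.5495, 0.053, 0.1213]
tcp_rot: [-90.0, -0.2, 10.0]
wrist_force: [0.3, -1.3, -1.4]
opening: 0.0341
time: 10.4
ee_pos: [0.5006, -0.1729, 0.1198]
tcp_rot: [-90.0, -0.0, 22.1]
wrist_force: [0.0, -0.1, -0.0]
opening: 0.0341
time: 10.9
ee_pos: [0.4714, -0.3033, 0.0402]
tcp_rot: [-90.2, -0.1, 21.8]
wrist_force: [0.1, 0.0, -0.4]
opening: 0.0341
time: 11.3
ee_pos: [0.4717, -0.3003, 0.01]
tcp_rot: [-90.0, -0.0, 22.0]
wrist_force: [-0.8, -0.7, 1.0]
opening: 0.0338
```

View pics/w7.png

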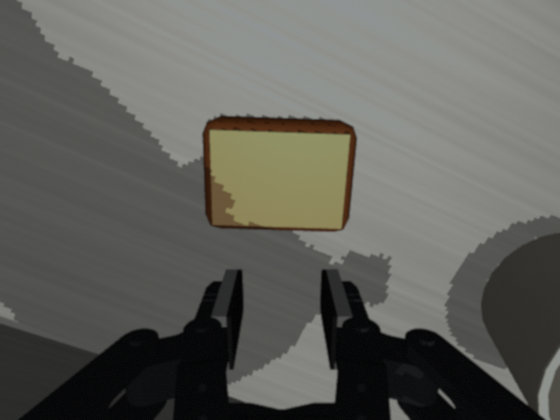

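```bash
python3 -m jog '[[0.6,-0.3,0.7,-0.1,0,0,0],[0.6,-0.6,1.4,-0.1,0,0,0],[0.6,-0.8,2.1,-0.1,0,0,-0.6],[0.6,-0.9,2.9,-0.1,0,0,-1.4],[0.6,-0.9,3.7,-0.1,0,0,-2.2]]'
python3 -m jog '[[0.6,0,0.8,0,0,0,-0.8],[0.6,0.05,1.6,0,0,0,-1.7],[0.6,0.2,2.4,0,0,0,-2.6],[0.6,0.4,3.2,0,0,0,-3.5],[0.6,0.65,4,0,0,0,-4.4]]'
python3 - <<'E'
from h import *
p,d=bot.camera("wrist"); cv2.imwrite("pics/w8.png",p[:,:,::-1])
E
```

```text
time: 11.85
ee_pos: [0.4494, -0.2073, 0.0087]
tcp_rot: [-90.1, -0.1, 10.9]
wrist_force: [0.5, 0.1, 1.0]
opening: 0.0341
time: 12.35
ee_pos: [0.4661, -0.107, 0.0088]
tcp_rot: [-90.0, -0.2, -11.1]
wrist_force: [0.7, -0.7, 0.5]
opening: 0.0344
```

View pics/w8.png

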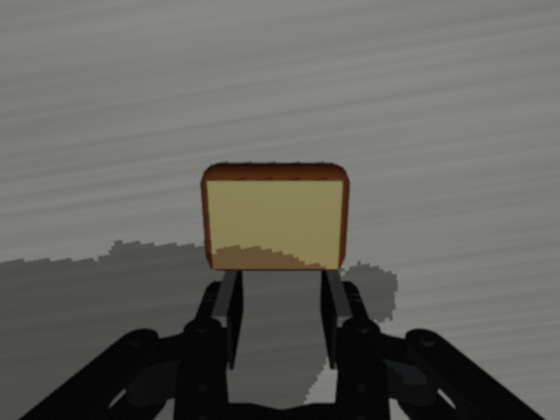

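The bread sits square against both fingers, so I'll continue.

```bash
python3 -m jog '[[0.6,0.2,0.8,0,0,0,-0.3],[0.6,0.4,1.6,0,0,0,-0.6],[0.6,0.6,2.4,0,0,0,-0.9],[0.6,0.85,3.2,0,0,0,-0.9],[0.6,1.1,4,0,0,0,-0.9]]'
python3 -m jog '[[0.6,0.2,0.8,0,0,0,0],[0.6,0.4,1.6,0,0,0,0],[0.6,0.6,2.4,0,0,0,0],[0.6,0.85,3.2,0,0,0,0],[0.6,1.1,4,0,0,0,0]]'
python3 -m jog '[[0.6,0.2,0.8,0,0,0,0],[0.6,0.4,1.6,0,0,0,0],[0.6,0.6,2.4,0,0,0,0],[0.6,0.85,3.2,0,0,0,0],[0.6,1.1,4,0,0,0,0]]'
python3 -m jog '[[0.6,0,0,1,0,0,0],[0.6,0,0,3,0,0,0],[0.6,0,-0.5,5,0,0,0],[0.6,-0.5,-2,5.5,0,0,0],[0.6,-1,-4,6,0,0,0]]'
python3 - <<'E'
from h import *
p,d=locate("top"); q,_=bot.camera("wrist")
cv2.imwrite("pics/end.png",cv2.resize(np.vstack([p,q])[:,:,::-1],(400,600)))
E
```

```text
time: 12.9
ee_pos: [0.4936, -0.007, 0.0086]
tcp_rot: [-90.0, -0.1, -15.4]
wrist_force: [0.3, -0.1, 1.4]
opening: 0.034
time: 13.4
ee_pos: [0.5211, 0.0932, 0.0086]
tcp_rot: [-90.0, -0.1, -15.4]
wrist_force: [0.3, 0.4, 1.2]
opening: 0.0345
time: 13.9
ee_pos: [0.5485, 0.1934, 0.0085]
tcp_rot: [-89.9, -0.1, -15.4]
wrist_force: [-0.1, 0.3, 0.9]
opening: 0.0342
time: 14.4
ee_pos: [0.524, 0.0953, 0.1598]
tcp_rot: [-89.9, -0.2, -15.3]
wrist_force: [-0.2, 0.0, -0.4]
opening: 0.0342
top bread_heel 0.57 pt [182.1, 404.9] mid [ 0.595 -0.259  0.031] lo [ 0.559 -0.297  0.004] hi [ 0.632 -0.222  0.058] rect [ 595. -259.   80.   79.   82.]
top tea_bowl 0.44 pt [122.8, 366.2] mid [ 0.741 -0.204  0.029] lo [ 0.676 -0.268  0.018] hi [ 0.806 -0.141  0.039] rect [ 745. -204.  144.  144.   52.]
top saucers 0.57 pt [125.6, 365.2] mid [ 0.741 -0.204  0.026] lo [ 0.676 -0.268  0.013] hi [ 0.806 -0.14   0.039] rect [ 748. -205.  151.  140.    4.]
top teaspoon 0.81 pt [310.3, 146.0] mid [0.412 0.323 0.006] lo [0.35  0.297 0.001] hi [0.474 0.349 0.012] rect [414. 324.  33. 137.  78.]
```

View pics/end.png

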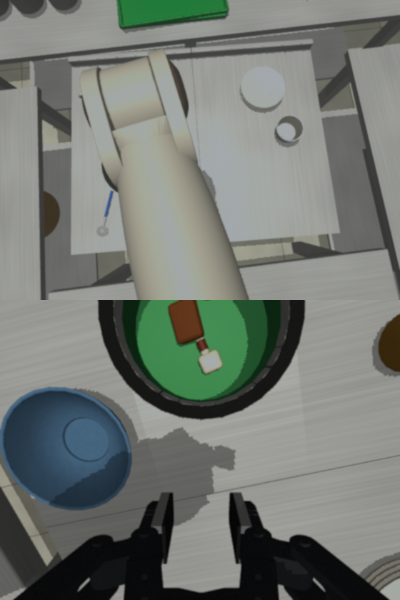

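The wrist view (lower half) shows the bread in the tub beside the bone. I'll move the arm aside and check everything from above.

```bash
python3 -m jog '[[0.6,-0.5,-2,1,0,0,0],[0.6,-1,-3.9,2,0,0,0],[0.6,-1.5,-5.7,2,0,0,0],[0.6,-2,-7.5,2,0,0,0],[0.6,-2.5,-9.3,2,0,0,0]]'
python3 -m jog '[[0.6,-0.3,-1.8,0,0,0,0],[0.6,-0.6,-3.6,0,0,0,0],[0.6,-0.6,-3.6,0,0,0,0],[0.6,-0.6,-3.6,0,0,0,0],[0.6,-0.6,-3.6,0,0,0,0]]'
python3 - <<'E'
from h import *
p,d=locate("top"); cv2.imwrite("pics/end2.png",p[:,:,::-1])
E
```

```text
time: 15.45
ee_pos: [0.4607, -0.1373, 0.2066]
tcp_rot: [-90.0, -0.0, -15.4]
wrist_force: [1.6, -0.1, -0.9]
opening: 0.0343
time: 15.95
ee_pos: [0.4464, -0.2252, 0.2062]
tcp_rot: [-90.0, 0.0, -15.4]
wrist_force: [0.3, 0.2, 0.5]
opening: 0.034
top bread_heel 0.81 pt [244.7, 190.9] mid [ 0.539  0.241 -0.126] lo [ 0.519  0.213 -0.135] hi [ 0.559  0.268 -0.116] rect [542. 244.  49.  63.   1.]
top lemon_half 0.72 pt [231.2, 171.9] mid [ 0.584  0.288 -0.136] lo [ 0.559  0.264 -0.148] hi [ 0.609  0.313 -0.124] rect [585. 288.  52.  55.  82.]
top chop_bone 0.53 pt [236.4, 215.1] mid [ 0.559  0.185 -0.141] lo [ 0.543  0.16  -0.153] hi [ 0.575  0.211 -0.129] rect [560. 187.  39.  53.   8.]
top chop_bone 0.34 pt [205.8, 184.3] mid [ 0.606  0.219 -0.059] lo [ 0.307  0.026 -0.154] hi [0.904 0.412 0.036] rect [736. 329. 635. 968.  88.]
top tea_bowl 0.98 pt [179.9, 402.7] mid [ 0.596 -0.26   0.031] lo [ 0.558 -0.298  0.004] hi [ 0.633 -0.222  0.058] rect [ 603. -270.   80.  108.   38.]
top saucers 0.66 pt [125.7, 365.2] mid [ 0.741 -0.204  0.028] lo [ 0.676 -0.267  0.016] hi [ 0.806 -0.14   0.039] rect [ 743. -204.  137.  139.   56.]
top soup_bowl 0.89 pt [298.0, 232.9] mid [0.394 0.132 0.031] lo [0.336 0.074 0.005] hi [0.452 0.19  0.058] rect [398. 133. 137. 128.  20.]
top teaspoon 0.74 pt [318.8, 142.1] mid [0.41  0.324 0.007] lo [0.35  0.3   0.003] hi [0.47  0.348 0.012] rect [413. 324.  29. 130.  78.]
top mug 0.89 pt [133.3, 139.6] mid [0.773 0.313 0.036] lo [0.739 0.264 0.003] hi [0.808 0.362 0.069] rect [779. 315.  94.  97.  23.]
top mug 0.59 pt [315.8, 147.0] mid [0.412 0.323 0.007] lo [0.349 0.298 0.001] hi [0.474 0.348 0.012] rect [414. 324.  32. 137.  78.]
top mustard_jar 0.66 pt [130.0, 211.8] mid [0.756 0.138 0.044] lo [0.729 0.112 0.014] hi [0.782 0.165 0.073] rect [757. 139.  56.  58.  85.]
```

View pics/end2.png

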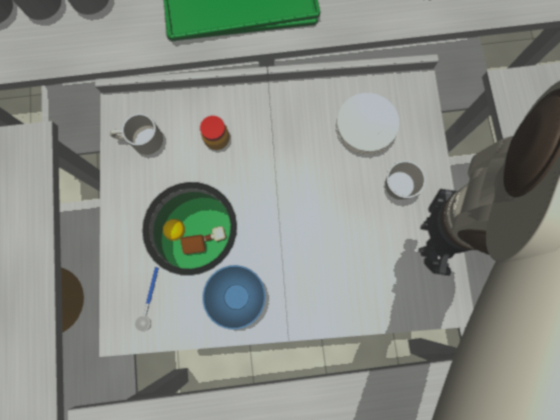

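The top view shows all three scraps in the tub around (195,238), the crockery unmoved, and the arm clear at z = 0.21.

```bash
python3 -c "
from workcell import bot
print(bot.job_done())"
```

```text
the job is handed in; nothing more can be done
None
```

All three scraps are in the green tub and the job is handed in, at about 16 s on the robot's clock. I swept the lemon half first, then the chop bone with the fingers either side of its rib, then the bread heel. Each was pushed along the steel and never lifted.

- **Scraps:** The last top-camera check put the lemon, bone and bread 116 to 153 mm below the steel. Their middles are about 30 to 75 mm from the hole's axis.
- **Crockery, teaspoon and jar:** All were within about 2 mm of where they started and looked upright.
- **Robot:** The arm was clear of everything, with the fingertips at z = 0.21 m. No contact force above about 2 N showed in any reading.

The detector gave some wrong labels along the way. It missed the bone in the first picture, and once the arm or another object was reported as a scrap or as crockery. I checked those against the pictures and depth readings, and no check failed at the end.

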